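# Cure the varnished ball and present it on its tray

## Task

Pick up the hand-held curing lamp and shine it straight down on the freshly varnished yellow ball, its lens about 6 cm above the ball, holding steady there for two seconds; then lay the lamp back on its black charging dock the way it lay, setting it down gently, and let go of it. Then lift the ball's tray by its upright blue grip without tipping it, and finish while holding it: the tray level and still, the ball in its pocket about 15 cm above the middle of the round viewing pad. The varnish is tacky, so neither robot nor lamp may touch the ball, and leave the two jars and the green figure where they stand.

Things in the scene. Friction and masses are not known exactly. Their poses are not given: they have to be found in the camera images.
- lamp: loose curing lamp, 0.16 kg, lying lens down. White handle along its x: 155 long, 26 wide, 32 to 56 mm above its underside, centred over the origin. Blue round head (40 across, 56 tall) at +x, 95 mm from the origin; the lens is its flat underside. Blue foot, 28 across, at x = -62 mm. Balances near the origin, which is in the underside plane below mid-handle; x from tail to head, z up
- lamp_lens (a point): centre of the lamp's lens, at the head's underside, 95 mm along x from the lamp's origin; axes as the lamp's, light shines along its -z
- dock: flat black charging dock fixed to the table, 250 x 80 mm, x along its length, top 8 mm above the table; slab from x = -110 to +140 mm. Origin on the table directly below the place of the lamp's origin; the lamp belongs on it with its x along the dock's x
- tray: loose wooden tray, 180 x 90 mm (x, y), board 8 mm thick, 0.2 kg. Upright blue grip at its middle, 44 mm long (x), 22 mm thick (y), top 74 mm above the underside. Round pocket with the ball at +x, yellow patch on the board at -x. Origin: centre of its underside, z up
- pocket (a point): centre of the pocket's floor, 62 mm along +x from the tray's origin and 8 mm above its underside (axes as the tray's); the pocket is a dark wooden ring, 48 mm inside diameter, 58 mm outside, rim 5 mm above the floor
- ball: varnished yellow wooden ball, 36 mm across, 25 g, lying loose in the pocket (it can roll about 6 mm each way). Origin at its underside at the start but turning with the ball: use ball_center
- ball_center (a point): centre of the yellow ball, 18 mm above the pocket's floor
- pad: round viewing pad fixed to the table: white disc with aluminium edge and a red centre dot, 120 mm across, top 8 mm above the table. Origin: its centre, on the table
- red_jar: bystander: closed paint jar with red cap and yellow label, 62 mm across, 75 mm tall; origin at the centre of its underside
- blue_jar: bystander: closed paint jar with red cap and blue label, 62 mm across, 75 mm tall; origin at the centre of its underside
- figure: bystander: green painted wooden figure like a thimble, 42 mm across, 50 mm tall; origin at the centre of its underside
Not all that is in view belongs to the job. Of the things shaped like the tray, the wooden one is meant.

How it is judged:
By the outcome, as a careful person would: the job done as asked, in the order asked, and still so for the second after the job is handed in, while the arm keeps its last pose, push and grip.
It also fails if it takes over 69 s, if anything falls off the work surface, if the arm or the gripper's body presses on something with over 40 N, if the wrist force passes 120 N, or if a joint passes its speed limit or range.

## Robot

A 6-joint arm with a two-finger parallel gripper is mounted at the origin on the work surface. World frame = base frame: x ahead of the robot, y to its left, z up, the work surface at z = 0. Lengths are in m, angles in degrees, forces in N, time in s.
With the tool pointing down it reaches from about 0.25 to 0.725 m from the base axis. Payload 4 kg.
Tool frame: the origin (TCP) lies at the very end of the fingers, on their centre line; the grasp point (between the pads) lies ctrl.grasp_offset behind it (ctrl.grasp_offset is the distance from the TCP to the grasp point, in m); z points along the fingers, y is the line along which they close (so a half turn about z gives the same grasp; the last joint's range is limited). The gripper opens to 85 mm and grips with 20 to 120 N. Pads are 22 mm wide; open, the fingers measure 114 mm over their backs; the gripper's body (76 mm by 85 mm) begins 54 mm behind the grasp point. The pads swing forward as they close: fully open they stand 13 mm farther back than shut.
Start: joints at [-64.859, 13.785, 0.286, 76.501, 0, 90], TCP at [0.212, -0.453, 0.2] pointing down, gripper open.
Joint ranges: [-155.79, 155.79], [-60.16, 107.12], [-62.33, 73.08], [-114, 123.19], [-81.49, 82.49], [-180, 180]. Speed limits (degrees/s): [159.86, 159.86, 180, 180, 180, 180].

## Interface

Orientations are given as [roll, pitch, yaw] about the fixed x, y, z axes, in that order (R = Rz(yaw) Ry(pitch) Rx(roll)).
In Python, from station import read_state, grab_frame, workorder, ctrl gives the robot as it stands.
- The arm moves only by the tool apply_moves, never from a script. Its argument "motion" is a list of rows, each a list of 3 entries, a list of its own where there are three numbers: the shift along the tool's x, y, z in units of 25 mm (1.0 is 25 mm), then the turn, a rotation vector about the tool's x, y, z in units of 6 degrees (1.0 is 6 degrees), then the opening, from -1 (shut) to 1 (fully open). A call has 1 to 5 rows; each row is the pose to reach, as a shift and turn from the pose commanded when the call began, along the tool's axes at that moment; what a row does not reach only later rows make up. A row lasts 1/12 s, in which the tool goes at most 41.7 mm and 7.16 degrees, less where a joint would pass 70% of its speed; a pose out of reach is approached as far as the arm can. A call with a gripper value outside its range is refused whole. The fingers move at their own pace and stop on an object; "squeeze" is the grip in N (left out, the last holds). Time passes only in rows, so rows that repeat a pose let the fingers close. It gives the time, the measured TCP pose, the force, the opening and the grip force at its end, in the units of the state.
- read_state(): the state, without advancing time (a new reading comes with each control period).
- grab_frame(name): name is "side" or "top" or "wrist"; returns a dict with "image" (384x512x3 uint8, blue, green, red), "fx", "fy", "cx", "cy" (pixels), "extrinsics" (4x4, takes a point from world to camera coordinates); the wrist camera has in their place "mount" (4x4, takes a point from camera to tool coordinates, whose origin is the TCP and whose axes are the flange's). Camera axes: x right, y up, looking along -z (the intrinsics and any distortion apply to the point x, -y, -z); pixel columns grow to the right and rows downward; lengths in m; the calibration is good to about 2 mm. The wrist camera is an equidistant fisheye: a pixel r from the principal point sees the ray r / f radians off the axis. A picture is of the moment at which its call begins: read the wrist's pose just before it. There is no depth.
- workorder.job_done(): hands the job in; it is judged then, once.
The state is a dict: "time": time; "joint_pos": joint angles; "joint_vel": joint speeds; "joint_torque": joint torques, N m; "tcp_pos": TCP position; "eef_rot": TCP orientation; "ft_force": force on the tool from outside, world axes, zero at the start; "wrist_torque": the same for the moment, N m; "gripper_width": finger opening in m; "gripper_force": force on a finger pad.
Only numpy, scipy, OpenCV 4.12 (cv2) and the standard library are available. Lean on these libraries where they do the work, as an engineer would, in place of code of your own. Each camera call takes 0.05 s, during which the arm holds its last target. There are 200 camera calls.

## Working session

There is one attempt and no reset: what is moved stays moved. The work goes in short steps, Python scripts to look and compute and a tool call to move; the robot and the scene stay as the last step left them, time stands still between calls to the robot, and variables do not carry over. Pictures are saved under pics/ and viewed, at most 10 in all, crops included, and the job is handed in when it is done.

Besides the shell and the picture viewer there is one more tool, called after ">>>" by a JSON object that holds its "op" and its "data". apply_moves: Moves the arm, as the interface text tells. Its arguments: {"type":"object","properties":{"motion":{"type":"array"},"squeeze":{"type":"number"}},"required":["motion"]}

```bash
ls; mkdir -p pics; python3 - <<'E'
from station import *
import cv2,numpy as np
print(read_state(), ctrl.grasp_offset)
np.set_printoptions(precision=5,suppress=True)
for n in ("top","side"):
    f=grab_frame(n); cv2.imwrite(f"pics/{n}0.png",f["image"]); np.savez(f"pics/{n}0.npz",**f)
    print(n,{k:v for k,v in f.items() if k!="image"})
E
```

```text
pics
{'time': 0.0, 'joint_pos': array([-6.48595515e+01,  1.38343995e+01,  2.11899076e-01,  7.65004927e+01,
       -9.82264797e-04,  8.99992891e+01]), 'joint_vel': array([-0.10977909,  0.09733784,  0.00077855, -0.11265226,  0.03820664,
       -0.03038313]), 'joint_torque': array([-5.00286442e-04, -3.72316933e+01,  2.52408385e+01,  1.68759545e-02,
       -1.48241979e-04, -1.02959092e-05]), 'tcp_pos': array([ 0.21211334, -0.45199612,  0.19858175]), 'eef_rot': array([-1.79877007e+02,  9.80736436e-04,  2.51411616e+01]), 'ft_force': array([ 0.53386048, -0.43588497, -0.19450964]), 'wrist_torque': array([-0.02968267,  0.01953854,  0.02404559]), 'gripper_force': 0.0, 'gripper_width': 0.08551648445154536} 0.0187
top {'fx': 446.63758376377905, 'fy': 446.63758376377905, 'cx': 252.15899335520686, 'cy': 191.3030989586118, 'extrinsics': array([[ 0.02611, -0.99965,  0.00432, -0.00547],
       [ 0.98369,  0.02646,  0.17794, -0.51922],
       [-0.17799, -0.0004 ,  0.98403, -1.16228],
       [ 0.     ,  0.     ,  0.     ,  1.     ]])}
side {'fx': 368.27727372614703, 'fy': 368.27727372614703, 'cx': 255.92529481140605, 'cy': 196.13795928849765, 'extrinsics': array([[-0.98812, -0.15242,  0.01942,  0.51439],
       [ 0.11906, -0.67964,  0.72382, -0.08309],
       [-0.09713,  0.71754,  0.68971, -0.89849],
       [ 0.     ,  0.     ,  0.     ,  1.     ]])}
```

View pics/top0.png

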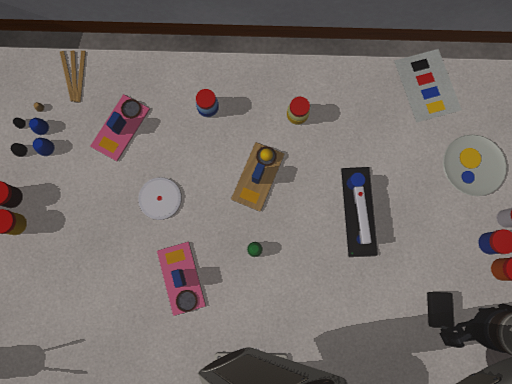

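View pics/side0.png

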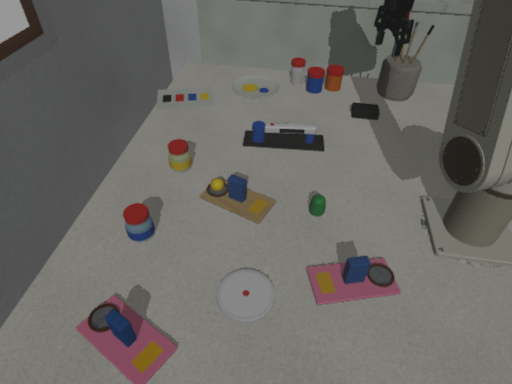

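Top view: the lamp is on its dock around (358,210), with the head at (357,182). The wooden tray is at (259,176) with the ball at (266,155), and the pad's dot is at (159,198). The jars are at (206,100) and (299,108), and the figure at (255,249). The pink trays are decoys. I'll enlarge this to get exact pixels.

```bash
python3 - <<'E'
import cv2
a=cv2.imread("pics/top0.png")
cv2.imwrite("pics/topc.png",cv2.resize(a[135:260,225:385],None,fx=4.8,fy=4.8,interpolation=cv2.INTER_CUBIC))
a=cv2.imread("pics/side0.png")
cv2.imwrite("pics/sidec.png",cv2.resize(a[110:230,190:340],None,fx=5,fy=5,interpolation=cv2.INTER_CUBIC))
E
```

```text
(no output)
```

View pics/topc.png

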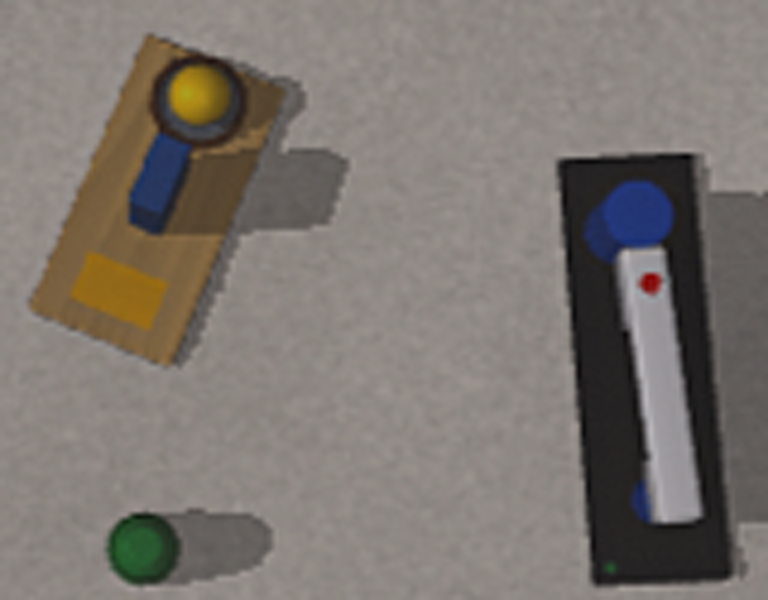

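View pics/sidec.png

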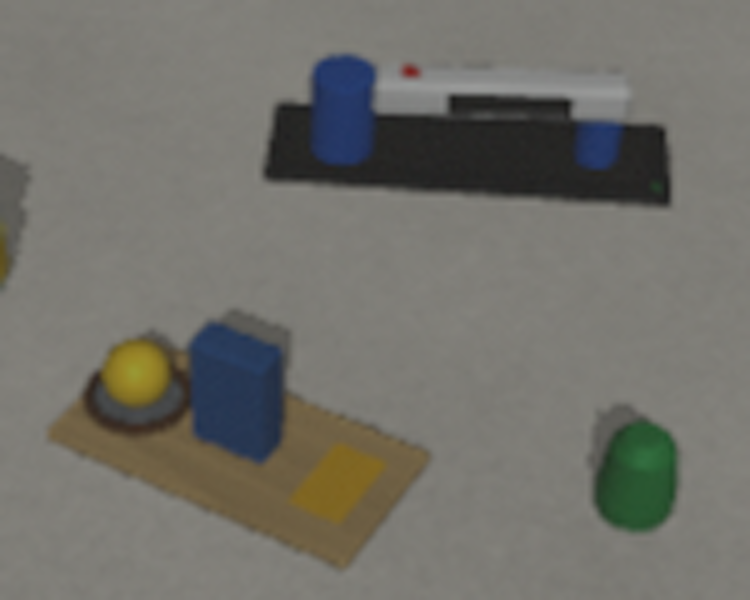

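The tray corners in the crop are (148,33), (288,88), (175,365) and (30,310). The dock corners are (558,160), (693,155), (732,577) and (594,583). The lamp's head top is at (637,213), with handle ends around (640,249) and (676,521). Next I fit poses to both views.

```bash
cat >h.py <<'E'
import numpy as np,cv2
from scipy.optimize import least_squares
def load(n): return dict(np.load(f"pics/{n}0.npz"))
C={n:load(n) for n in("top","side")}
def proj(n,P):
    f=C[n];P=np.atleast_2d(P);c=P@f["extrinsics"][:3,:3].T+f["extrinsics"][:3,3]
    return np.c_[f["cx"]+f["fx"]*c[:,0]/-c[:,2], f["cy"]-f["fy"]*c[:,1]/-c[:,2]]
def back(n,uv,z):
    f=C[n];R=f["extrinsics"][:3,:3];t=f["extrinsics"][:3,3]
    d=R.T@np.array([(uv[0]-f["cx"])/f["fx"],-(uv[1]-f["cy"])/f["fy"],-1]);o=-R.T@t
    return (o+d*(z-o[2])/d[2])
T=lambda u,v:(225+(u+.5)/4.8-.5,135+(v+.5)/4.8-.5)
S=lambda u,v:(190+(u+.5)/5-.5,110+(v+.5)/5-.5)
def fit(obs,x0):
    def r(x):
        c,s=np.cos(x[2]),np.sin(x[2]);out=[]
        for n,uv,p in obs:
            out.append(proj(n,[x[0]+c*p[0]-s*p[1],x[1]+s*p[0]+c*p[1],p[2]])[0]-uv)
        return np.ravel(out)
    s=least_squares(r,x0,loss="soft_l1"); return s.x,r(s.x).reshape(-1,2)
E
python3 - <<'E'
from h import *
np.set_printoptions(precision=4,suppress=True)
t,s="top","side"
lx=.0775
lamp=[(t,T(637,213),(.095,0,.064)),(t,T(676,521),(-lx,0,.064)),(t,T(652,522),(-lx,.013,.064)),(t,T(700,520),(-lx,-.013,.064)),(s,S(344,67),(.095,0,.064)),(s,S(628,92),(-lx,.013,.064)),(s,S(628,78),(-lx,-.013,.064))]
dock=[(t,T(558,160),(.14,.04,.008)),(t,T(693,155),(.14,-.04,.008)),(t,T(732,577),(-.11,-.04,.008)),(t,T(594,581),(-.11,.04,.008)),(s,S(278,105),(.14,-.04,.008)),(s,S(663,127),(-.11,-.04,.008))]
tray=[(t,T(148,33),(.09,.045,.008)),(t,T(288,88),(.09,-.045,.008)),(t,T(175,365),(-.09,-.045,.008)),(t,T(30,310),(-.09,.045,.008)),
 (s,S(48,431),(.09,.045,.008)),(s,S(343,562),(-.09,.045,.008)),(s,S(430,457),(-.09,-.045,.008)),
 (s,S(203,323),(.022,-.011,.074)),(s,S(190,336),(.022,.011,.074)),(s,S(282,344),(-.022,-.011,.074)),(s,S(268,360),(-.022,.011,.074))]
for n,o,z in(("lamp",lamp,0),("dock",dock,0),("tray",tray,0)):
    g=back(t,o[0][1],.03)
    x,r=fit(o,[g[0]-.08,g[1],0]); print(n,x[:2],np.degrees(x[2]));print(r.round(1).tolist())
print("dot",back(t,(159,198.3),.008),back(s,(246,293.5),.008))
print("ball",back(t,T(198,95),.026),back(s,S(137,373),.026))
print("fig",back(t,T(143,548),.05))
for uv in((206,97),(299.5,104)): print("jar",back(t,uv,.075))
E
```

```text
lamp [ 0.4634 -0.2837] 5.754493977209443
[[0.5, -0.3], [0.0, -0.0], [0.1, 0.1], [-0.0, -0.2], [-0.4, 1.2], [0.7, 1.2], [0.1, -0.8]]
dock [ 0.4648 -0.2898] 4.076595357979251
[[-0.1, -0.6], [-0.1, -0.8], [0.2, 0.5], [-0.3, 1.0], [-0.8, -0.6], [0.6, -0.1]]
tray [ 0.5713 -0.0076] -20.94397747247548
[[0.2, -0.2], [0.3, 0.0], [-0.1, 0.4], [0.2, -0.4], [-0.7, -0.1], [0.6, -0.1], [0.3, -1.2], [1.3, -1.2], [-0.9, 1.1], [0.6, 0.6], [-1.2, 2.5]]
dot [0.4994 0.267  0.008 ] [0.5002 0.2659 0.008 ]
ball [ 0.6287 -0.0272  0.026 ] [ 0.6288 -0.0304  0.026 ]
fig [ 0.3647 -0.0016  0.05  ]
jar [0.7736 0.1418 0.075 ]
jar [ 0.7605 -0.115   0.075 ]
```

The ball measures at (0.629, -0.029), which agrees with the tray pose. The lamp looks a few mm off the dock axis, so I'll check it from above with the wrist camera.

```bash
cat >go.py <<'E'
import sys,numpy as np
from station import read_state
from scipy.spatial.transform import Rotation as Ro
def go(x,y,z,yaw,cmd=None):
    s=read_state();p=np.array(s["tcp_pos"]);R=Ro.from_euler("xyz",s["eef_rot"],degrees=True)
    d=R.inv().apply(np.array([x,y,z])-p)/.025
    w=(R.inv()*Ro.from_euler("xyz",[180,0,yaw],degrees=True)).as_rotvec(degrees=True)/6
    print("t",round(s["time"],2),"p",p.round(4),s["eef_rot"].round(2),"w",round(s["gripper_width"],4),"F",s["ft_force"].round(2),"gf",round(s["gripper_force"],1))
    print("shift",d.round(3),"turn",w.round(3))
if __name__=="__main__": go(*map(float,sys.argv[1:5]))
E
python3 go.py .4634 -.2837 .2 5.75
```

```text
t 0.1 p [ 0.2122 -0.4521  0.1987] [-179.89   -0.     25.14] w 0.0854 F [ 0.37  0.51 -0.45] gf 0.0
shift [11.958 -1.827 -0.048] turn [-1.800e-02  3.000e-03  3.232e+00]
```

>>> {"op": "apply_moves", "data": {"motion": [[[1.5,-0.23,0],[0,0,0.4],1],[[3,-0.46,0],[0,0,0.8],1],[[4.5,-0.69,0],[0,0,1.2],1],[[6,-0.92,0],[0,0,1.6],1],[[7.5,-1.15,0],[0,0,2.0],1]]}}

```text
time: 0.52
tcp_pos: [0.3708, -0.3456, 0.1991]
eef_rot: [-180.0, 0.0, 13.0]
ft_force: [0.7, -0.8, 0.1]
gripper_width: 0.0854
gripper_force: 0.0
```

```bash
python3 go.py .4634 -.2837 .2 5.75
```

```text
t 0.52 p [ 0.3708 -0.3456  0.1991] [-1.7996e+02  3.0000e-02  1.2980e+01] w 0.0854 F [ 0.75 -0.79  0.13] gf 0.0
shift [ 4.165 -1.583 -0.037] turn [-0.006  0.005  1.206]
```

>>> {"op": "apply_moves", "data": {"motion": [[[1.4,-0.5,0],[0,0,0.4],1],[[2.8,-1.0,0],[0,0,0.8],1],[[4.16,-1.58,0],[0,0,1.2],1],[[4.16,-1.58,0],[0,0,1.2],1],[[4.16,-1.58,0],[0,0,1.2],1]]}}

```text
time: 0.93
tcp_pos: [0.4632, -0.2832, 0.1986]
eef_rot: [-179.9, 0.1, 6.2]
ft_force: [0.1, -0.3, -0.6]
gripper_width: 0.0857
gripper_force: 0.0
```

```bash
python3 go.py .4634 -.2837 .2 5.75; python3 - <<'E'
from station import *
import cv2,numpy as np
s=read_state();f=grab_frame("wrist");cv2.imwrite("pics/w1.png",f["image"]);np.savez("pics/w1.npz",tcp=s["tcp_pos"],rot=s["eef_rot"],**f)
print({k:v for k,v in f.items() if k!="image"})
f=grab_frame("side");cv2.imwrite("pics/w1side.png",f["image"])
E
```

```text
t 0.93 p [ 0.4632 -0.2832  0.1986] [-1.7995e+02  9.0000e-02  6.1900e+00] w 0.0857 F [ 0.11 -0.28 -0.59] gf 0.0
shift [ 0.004  0.021 -0.057] turn [-0.008  0.014  0.074]
{'fx': 297.3186396354542, 'fy': 297.3186396354542, 'cx': 255.84945739763828, 'cy': 189.12084299841575, 'mount': array([[ 2.22243290e-04,  9.51624841e-01,  3.07262285e-01,
         7.75670997e-02],
       [ 9.99999909e-01, -9.99541278e-05, -4.13732647e-04,
        -5.66600510e-04],
       [-3.63006131e-04,  3.07262349e-01, -9.51624777e-01,
        -1.74648135e-01],
       [ 0.00000000e+00,  0.00000000e+00,  0.00000000e+00,
         1.00000000e+00]])}
```

View pics/w1.png

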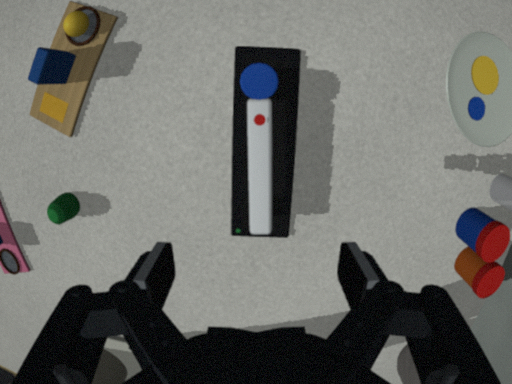

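Wrist view: the dock corners are (236,46), (300,49), (288,236) and (232,235). The lamp's head top is at (259,81), and the handle tail end is centred at (260,234). I'll project these.

```bash
cat >>h.py <<'E'
from scipy.spatial.transform import Rotation as Ro
def wback(f,uv,z):
    d=np.array([uv[0]-f["cx"],uv[1]-f["cy"]],float)/f["fx"];th=np.hypot(*d);d=d/th*np.sin(th)
    v=np.array([d[0],-d[1],-np.cos(th)]);R=Ro.from_euler("xyz",f["rot"],degrees=True).as_matrix()
    M=f["mount"];o=f["tcp"]+R@M[:3,3];v=R@M[:3,:3]@v
    return o+v*(z-o[2])/v[2]
E
python3 - <<'E'
from h import *
np.set_printoptions(precision=4,suppress=True)
f=dict(np.load("pics/w1.npz"))
D=[wback(f,u,.008)[:2] for u in((236,46),(300,49),(288,236),(232,235))]
print("dock",np.array(D).tolist()); 
m1=(D[0]+D[1])/2;m2=(D[2]+D[3])/2;v=m1-m2;L=np.hypot(*v);print(L,np.hypot(*(D[0]-D[1])),np.degrees(np.arctan2(v[1],v[0])),"org",m2+v/L*.11)
h=wback(f,(259,81),.064)[:2];t=wback(f,(260,234),.064)[:2];v=h-t;L=np.hypot(*v);print("lamp",h,t,L,"(.1725)",np.degrees(np.arctan2(v[1],v[0])),"org",h-v/L*.095)
print("ball",wback(f,(76,23),.026))
E
```

```text
dock [[0.5996252276783626, -0.24381497562010296], [0.6051787314445918, -0.3207339707592445], [0.360019086919235, -0.3384009770643548], [0.3533316879406523, -0.2615963923223723]]
0.24636498483754665 0.07711921431975821 4.125588634330302 org [ 0.4664 -0.2921]
lamp [ 0.5562 -0.2757] [ 0.387  -0.2958] 0.170413677337587 (.1725) 6.745244586848519 org [ 0.4619 -0.2869]
ball [ 0.629  -0.0294  0.026 ]
```

>>> {"op": "apply_moves", "data": {"motion": [[[0,0.06,1.4],[0,0,0],1],[[0,0.06,2.8],[0,0,0],1],[[0,0.06,4.2],[0,0,0],1],[[0,0.06,5.6],[0,0,0],1],[[0,0.06,6.2],[0,0,0],1]]}}

```text
time: 1.45
tcp_pos: [0.4578, -0.2858, 0.04]
eef_rot: [-179.7, 0.4, 5.8]
ft_force: [-0.3, 0.5, -0.1]
gripper_width: 0.0856
gripper_force: 0.0
```

>>> {"op": "apply_moves", "data": {"motion": [[[0,0,0.3],[0,0,0],1],[[0,0,0.35],[0,0,0],1],[[0,0,0.35],[0,0,0],0],[[0,0,0.35],[0,0,0],-0.4],[[0,0,0.35],[0,0,0],-1]], "squeeze": 40}}

```text
time: 1.87
tcp_pos: [0.4636, -0.2875, 0.0377]
eef_rot: [179.9, -0.2, 5.9]
ft_force: [-0.8, -0.3, 0.1]
gripper_width: 0.0517
gripper_force: 0.0
```

>>> {"op": "apply_moves", "data": {"motion": [[[0,0,0],[0,0,0],-1],[[0,0,0],[0,0,0],-1],[[0,0,0],[0,0,0],-1],[[0,0,0],[0,0,0],-1],[[0,0,0],[0,0,0],-1]]}}

```text
time: 2.28
tcp_pos: [0.4625, -0.2863, 0.0359]
eef_rot: [180.0, -0.0, 5.9]
ft_force: [-0.4, -0.3, -0.3]
gripper_width: 0.0001
gripper_force: 0.0
```

```bash
python3 go.py .4634 -.2837 .2 5.75
```

```text
t 2.28 p [ 0.4625 -0.2863  0.0359] [ 1.7999e+02 -1.0000e-02  5.9500e+00] w 0.0001 F [-0.41 -0.28 -0.26] gf 0.0
shift [ 0.048 -0.099 -6.563] turn [ 0.001 -0.002  0.033]
```

The fingers shut on nothing, so I'll look.

```bash
python3 - <<'E'
from station import *
import cv2,numpy as np
s=read_state();f=grab_frame("wrist");np.savez("pics/w2.npz",tcp=s["tcp_pos"],rot=s["eef_rot"],**f)
g=grab_frame("side")["image"];b=cv2.resize(g[90:190,190:340],None,fx=3.4,fy=3.84,interpolation=cv2.INTER_CUBIC)
print(s["gripper_width"],s["gripper_force"])
a=cv2.resize(f["image"],(400,300))
b=cv2.resize(g[60:210,180:380],(400,300),interpolation=cv2.INTER_CUBIC)
cv2.imwrite("pics/x2.png",np.hstack([a,b]))
E
```

```text
9.120361087434006e-05 0.0
```

View pics/x2.png

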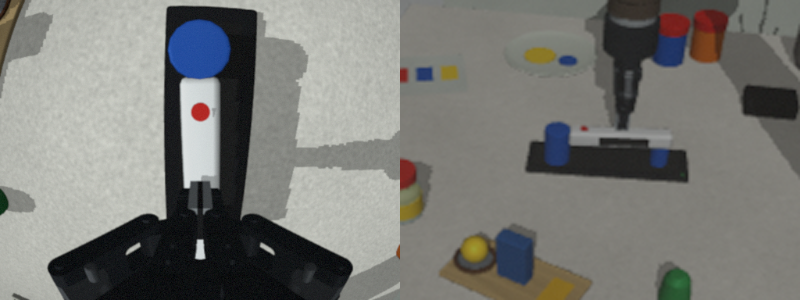

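```bash
python3 - <<'E'
from h import *
np.set_printoptions(precision=4,suppress=True)
f=dict(np.load("pics/w2.npz"))
M=f["mount"]
for z in(0,-.0187,-.03,-.045):
    c=M[:3,:3].T@(np.array([0,0,z])-M[:3,3]);v=np.array([c[0],-c[1]]);th=np.arctan2(np.hypot(*v),-c[2]);uv=np.array([f["cx"],f["cy"]])+v/np.hypot(*v)*th*f["fx"]
    print(z,"wrist in 400x300",uv*.78125, "side crop",(proj("side",[.4625,-.2863,.0359-z])[0]-[180,60])*2+[400,0])
k=512/400
h=wback(f,(199*k,49*k),.064)[:2]
for z in(.05,.057,.064): print(z,wback(f,(199*k,49*k),z),wback(f,(200*k,112*k),z))
E
```

```text
0 wrist in 400x300 [200.4679 172.2881] side crop [618.4995 146.1153]
-0.0187 wrist in 400x300 [200.5351 182.4134] side crop [619.5138 135.6788]
-0.03 wrist in 400x300 [200.5821 189.536 ] side crop [620.1382 129.2541]
-0.045 wrist in 400x300 [200.6534 200.4382] side crop [620.9808 120.5841]
0.05 [ 0.5576 -0.2753  0.05  ] [ 0.5141 -0.2805  0.05  ]
0.057 [ 0.5568 -0.2754  0.057 ] [ 0.5152 -0.2804  0.057 ]
0.064 [ 0.5561 -0.2755  0.064 ] [ 0.5163 -0.2803  0.064 ]
```

The fingertips seem to lie well behind the reported TCP. I'll check with projected markers before going on.

```bash
cat >>h.py <<'E'
def wproj(f,p):
    M=f["mount"];c=M[:3,:3].T@(np.array(p)-M[:3,3]);v=np.array([c[0],-c[1]]);r=np.hypot(*v)
    return np.array([f["cx"],f["cy"]])+v/r*np.arctan2(r,-c[2])*f["fx"]
E
python3 - <<'E'
from h import *
from station import grab_frame
f=dict(np.load("pics/w2.npz"))
def mk(im,x0,y0,w,h,k,pts):
    a=cv2.resize(im[y0:y0+h,x0:x0+w],None,fx=k,fy=k,interpolation=cv2.INTER_CUBIC)
    for p,c in pts:
        q=tuple(int(round((p[i]-[x0,y0][i]+.5)*k)) for i in(0,1));cv2.circle(a,q,3,c,-1)
    return a
cols={0:(0,0,255),-.0187:(0,255,0),-.03:(255,0,255),-.045:(255,255,0)}
A=mk(f["image"],206,200,100,150,4,[(wproj(f,(x,.012,z)),c) for z,c in cols.items() for x in(-.011,.011)])
s=grab_frame("side")["image"]
B=mk(s,240,70,100,150,4,[(proj("side",[.4625+.02,-.2863,.0359-z])[0],c) for z,c in cols.items()])
cv2.imwrite("pics/x3.png",np.hstack([A,B]))
E
```

```text
(no output)
```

View pics/x3.png

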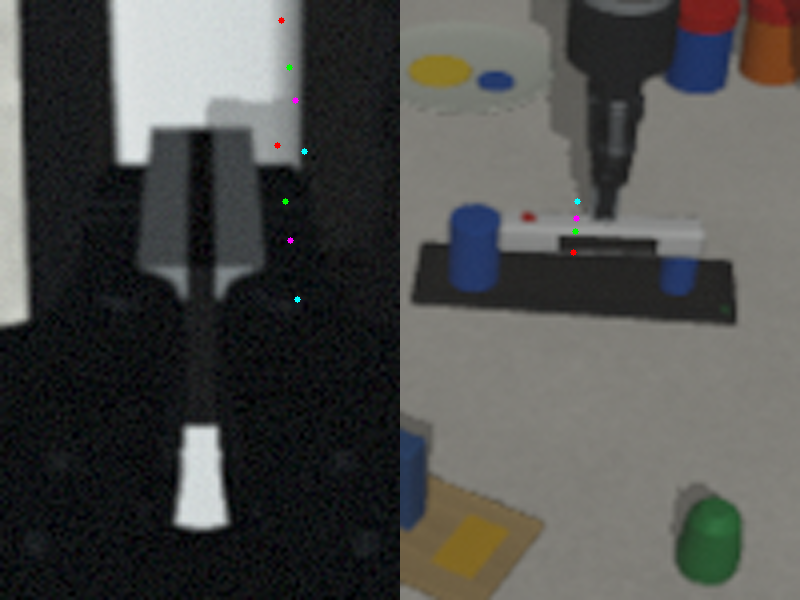

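Both views put the closed fingertips about 33 mm behind the reported TCP, just above the handle: row 127 in the wrist crop and row 218 in the side crop. The head hasn't moved. I'll open, go about 38 mm lower while watching the force, and close again.

>>> {"op": "apply_moves", "data": {"motion": [[[0,0,0],[0,0,0],1],[[0,0,0],[0,0,0],1],[[0,0,0],[0,0,0],1],[[0,0,0],[0,0,0],1],[[0,0,0],[0,0,0],1]]}}

```text
time: 2.85
tcp_pos: [0.4624, -0.2864, 0.0357]
eef_rot: [180.0, 0.0, 5.9]
ft_force: [-0.1, -0.6, -0.7]
gripper_width: 0.0605
gripper_force: 0.0
```

>>> {"op": "apply_moves", "data": {"motion": [[[0,-0.03,0],[0,0,0],1],[[0,-0.03,0.3],[0,0,0],1],[[0,-0.03,0.6],[0,0,0],1],[[0,-0.03,0.8],[0,0,0],1],[[0,-0.03,0.8],[0,0,0],1]]}}

```text
time: 3.27
tcp_pos: [0.461, -0.2847, 0.0138]
eef_rot: [-179.9, 0.2, 5.9]
ft_force: [-0.6, -0.6, 0.2]
gripper_width: 0.0855
gripper_force: 0.0
```

>>> {"op": "apply_moves", "data": {"motion": [[[0,0,0.25],[0,0,0],1],[[0,0,0.5],[0,0,0],1],[[0,0,0.7],[0,0,0],1],[[0,0,0.7],[0,0,0],1],[[0,0,0.7],[0,0,0],1]]}}

```text
time: 3.68
tcp_pos: [0.4619, -0.2853, -0.0023]
eef_rot: [-180.0, 0.1, 5.9]
ft_force: [-0.1, -0.0, 0.0]
gripper_width: 0.0854
gripper_force: 0.0
```

```bash
python3 - <<'E'
from h import *
from station import *
print({k:np.round(v,3) for k,v in read_state().items() if "j" not in k})
s=grab_frame("side")["image"]; t=grab_frame("top")["image"]
w=grab_frame("wrist")["image"]
r=lambda a:cv2.resize(a,(400,300),interpolation=cv2.INTER_CUBIC)
cv2.imwrite("pics/x4.png",np.hstack([r(w[100:,60:460]),r(s[80:170,230:350])]))
E
```

```text
{'time': np.float64(3.683), 'tcp_pos': array([ 0.462, -0.285, -0.002]), 'eef_rot': array([-1.79959e+02,  5.40000e-02,  5.94100e+00]), 'ft_force': array([-0.122, -0.004,  0.001]), 'wrist_torque': array([-0.009,  0.012,  0.044]), 'gripper_force': np.float64(0.0), 'gripper_width': np.float64(0.085)}
```

View pics/x4.png

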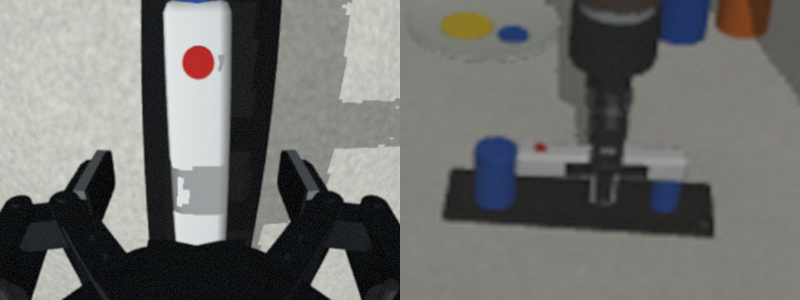

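The fingers now straddle the handle at its black grip section with no contact force. Closing.

>>> {"op": "apply_moves", "data": {"motion": [[[0,0,0],[0,0,0],-1],[[0,0,0],[0,0,0],-1],[[0,0,0],[0,0,0],-1],[[0,0,0],[0,0,0],-1],[[0,0,0],[0,0,0],-1]], "squeeze": 40}}

```text
time: 4.25
tcp_pos: [0.4625, -0.2859, -0.0015]
eef_rot: [180.0, -0.0, 5.9]
ft_force: [1.1, 0.6, 0.1]
gripper_width: 0.0254
gripper_force: 28.7
```

>>> {"op": "apply_moves", "data": {"motion": [[[0,0,0],[0,0,0],-1],[[0,0,0],[0,0,0],-1],[[0,0,0],[0,0,0],-1],[[0,0,0],[0,0,0],-1],[[0,0,0],[0,0,0],-1]]}}

```text
time: 4.67
tcp_pos: [0.4625, -0.2858, -0.0016]
eef_rot: [180.0, -0.0, 5.9]
ft_force: [-0.8, -0.5, 1.8]
gripper_width: 0.0254
gripper_force: 44.6
```

```bash
python3 go.py .4634 -.2837 .2 5.75
```

```text
t 4.67 p [ 0.4625 -0.2858 -0.0016] [ 1.7998e+02 -1.0000e-02  5.9300e+00] w 0.0254 F [-0.76 -0.48  1.84] gf 44.6
shift [ 0.048 -0.075 -8.064] turn [ 0.004 -0.002  0.031]
```

Lamp gripped (25.4 mm, 44 N). Lifting straight up.

>>> {"op": "apply_moves", "data": {"motion": [[[0,0,-0.2],[0,0,0],-1],[[0,0,-0.6],[0,0,0],-1],[[0,0,-1.2],[0,0,0],-1],[[0,0,-1.9],[0,0,0],-1],[[0,0,-2.6],[0,0,0],-1]]}}

```text
time: 5.08
tcp_pos: [0.4618, -0.2851, 0.0641]
eef_rot: [-179.9, 0.1, 5.9]
ft_force: [0.8, 0.2, -0.9]
gripper_width: 0.0257
gripper_force: 44.6
```

>>> {"op": "apply_moves", "data": {"motion": [[[0,0,-0.6],[0,0,0],-1],[[0,0,-1.1],[0,0,0],-1],[[0,0,-1.5],[0,0,0],-1],[[0,0,-1.6],[0,0,0],-1],[[0,0,-1.6],[0,0,0],-1]]}}

```text
time: 5.5
tcp_pos: [0.4628, -0.2858, 0.1043]
eef_rot: [179.9, -0.1, 5.9]
ft_force: [0.3, -0.8, -0.5]
gripper_width: 0.0258
gripper_force: 44.7
```

```bash
python3 go.py .5345 -.0396 .0934 5.93
```

```text
t 5.5 p [ 0.4628 -0.2858  0.1043] [ 1.7994e+02 -8.0000e-02  5.9500e+00] w 0.0258 F [ 0.34 -0.8  -0.46] gf 44.7
shift [ 3.871 -9.499  0.431] turn [ 0.01  -0.014  0.003]
```

>>> {"op": "apply_moves", "data": {"motion": [[[0.2,-0.5,0],[0,0,0],-1],[[0.6,-1.4,0],[0,0,0],-1],[[1.1,-2.6,0],[0,0,0],-1],[[1.6,-3.8,0],[0,0,0],-1],[[2.1,-5.0,0],[0,0,0],-1]]}}

```text
time: 5.92
tcp_pos: [0.5008, -0.1536, 0.1019]
eef_rot: [-179.9, 0.1, 5.9]
ft_force: [1.0, -0.4, -1.9]
gripper_width: 0.0252
gripper_force: 44.6
```

>>> {"op": "apply_moves", "data": {"motion": [[[0.5,-1.2,0],[0,0,0],-1],[[1.0,-2.4,0],[0,0,0],-1],[[1.4,-3.5,0],[0,0,0],-1],[[1.7,-4.2,0],[0,0,0],-1],[[1.77,-4.5,0],[0,0,0],-1]]}}

```text
time: 6.33
tcp_pos: [0.5337, -0.0356, 0.102]
eef_rot: [-179.9, 0.1, 6.2]
ft_force: [-0.6, -0.1, -1.7]
gripper_width: 0.0256
gripper_force: 44.7
```

>>> {"op": "apply_moves", "data": {"motion": [[[0,0,0],[0,0,0],-1],[[0,0,0],[0,0,0],-1],[[0,0,0.2],[0,0,0],-1],[[0,0,0.4],[0,0,0],-1],[[0,0,0.43],[0,0,0],-1]]}}

```text
time: 6.75
tcp_pos: [0.5327, -0.0404, 0.0911]
eef_rot: [-180.0, 0.1, 5.8]
ft_force: [0.6, 0.4, -2.2]
gripper_width: 0.0257
gripper_force: 44.7
```

```bash
python3 go.py .5345 -.0396 .0934 5.93; python3 - <<'E'
from h import *
from station import *
s=grab_frame("side")["image"]; f=read_state();w=grab_frame("wrist");np.savez("pics/w5.npz",tcp=f["tcp_pos"],rot=f["eef_rot"],**w)
r=lambda a:cv2.resize(a,(400,300),interpolation=cv2.INTER_CUBIC)
cv2.imwrite("pics/x5.png",np.hstack([r(w["image"][:300,56:456]),r(s[80:230,160:360])]))
E
```

```text
t 6.75 p [ 0.5327 -0.0404  0.0911] [-1.7999e+02  1.4000e-01  5.8300e+00] w 0.0257 F [ 0.57  0.41 -2.23] gf 44.7
shift [ 0.073 -0.027 -0.091] turn [-0.002  0.023 -0.017]
```

View pics/x5.png

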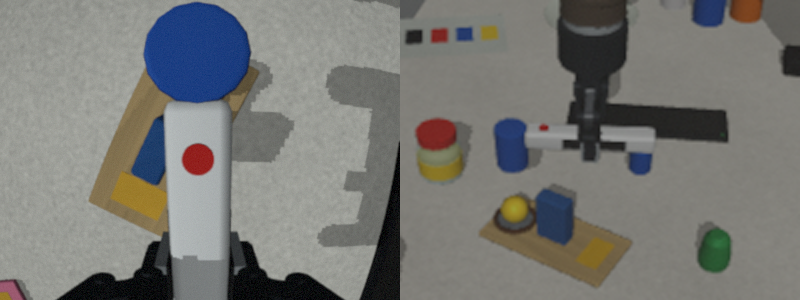

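The lamp is level above the ball in both views: head at (512,145) and ball at (515,209) in the right panel. I'll check the lens projection, then trim.

```bash
python3 - <<'E'
from h import *
c=lambda p:(proj("side",p)[0]-[160,80])*2+[400,0]
p0=np.array([.5327,-.0404]);l=p0+.095*np.array([np.cos(.103),np.sin(.103)])
print(l, "head bottom/top expected",c([*l,.1007]),c([*l,.1567]),"ball",c([.629,-.0295,.026]))
f=dict(np.load("pics/w5.npz"));print("head top",wback(f,(56+197,53),.1567))
E
```

```text
[ 0.62719652 -0.03063229] head bottom/top expected [512.1026682  163.38879665] [509.49269302 126.15554498] ball [513.71244216 208.81691182]
head top [ 0.62588013 -0.02932292  0.1567    ]
```

>>> {"op": "apply_moves", "data": {"motion": [[[0.08,-0.02,-0.08],[0,0,0],-1],[[0.08,-0.02,-0.08],[0,0,0],-1],[[0.08,-0.02,-0.08],[0,0,0],-1],[[0.08,-0.02,-0.08],[0,0,0],-1],[[0.08,-0.02,-0.08],[0,0,0],-1]]}}

```text
time: 7.27
tcp_pos: [0.536, -0.0387, 0.0947]
eef_rot: [180.0, -0.0, 5.9]
ft_force: [-0.1, -0.3, -2.1]
gripper_width: 0.0254
gripper_force: 44.7
```

>>> {"op": "apply_moves", "data": {"motion": [[[0,0,0],[0,0,0],-1],[[0,0,0],[0,0,0],-1],[[0,0,0],[0,0,0],-1],[[0,0,0],[0,0,0],-1],[[0,0,0],[0,0,0],-1]]}}

```text
time: 7.68
tcp_pos: [0.5359, -0.0386, 0.0945]
eef_rot: [-180.0, 0.0, 5.9]
ft_force: [1.1, -0.2, -1.4]
gripper_width: 0.0253
gripper_force: 44.7
```

>>> {"op": "apply_moves", "data": {"motion": [[[0,0,0],[0,0,0],-1],[[0,0,0],[0,0,0],-1],[[0,0,0],[0,0,0],-1],[[0,0,0],[0,0,0],-1],[[0,0,0],[0,0,0],-1]]}}

```text
time: 8.1
tcp_pos: [0.5359, -0.0386, 0.0945]
eef_rot: [180.0, 0.0, 5.9]
ft_force: [0.1, -0.7, -2.8]
gripper_width: 0.0254
gripper_force: 44.7
```

>>> {"op": "apply_moves", "data": {"motion": [[[0,0,0],[0,0,0],-1],[[0,0,0],[0,0,0],-1],[[0,0,0],[0,0,0],-1],[[0,0,0],[0,0,0],-1],[[0,0,0],[0,0,0],-1]]}}

```text
time: 8.52
tcp_pos: [0.5359, -0.0386, 0.0945]
eef_rot: [180.0, -0.0, 5.9]
ft_force: [0.3, 0.1, -1.5]
gripper_width: 0.0256
gripper_force: 44.7
```

>>> {"op": "apply_moves", "data": {"motion": [[[0,0,0],[0,0,0],-1],[[0,0,0],[0,0,0],-1],[[0,0,0],[0,0,0],-1],[[0,0,0],[0,0,0],-1],[[0,0,0],[0,0,0],-1]]}}

```text
time: 8.93
tcp_pos: [0.5359, -0.0386, 0.0945]
eef_rot: [-180.0, -0.0, 5.9]
ft_force: [0.1, -0.3, -1.3]
gripper_width: 0.0254
gripper_force: 44.7
```

>>> {"op": "apply_moves", "data": {"motion": [[[0,0,0],[0,0,0],-1],[[0,0,0],[0,0,0],-1],[[0,0,0],[0,0,0],-1],[[0,0,0],[0,0,0],-1],[[0,0,0],[0,0,0],-1]]}}

```text
time: 9.35
tcp_pos: [0.5359, -0.0386, 0.0945]
eef_rot: [-180.0, -0.0, 5.9]
ft_force: [0.2, 0.8, -0.9]
gripper_width: 0.0258
gripper_force: 44.7
```

>>> {"op": "apply_moves", "data": {"motion": [[[0,0,0],[0,0,0],-1],[[0,0,0],[0,0,0],-1],[[0,0,0],[0,0,0],-1],[[0,0,0],[0,0,0],-1],[[0,0,0],[0,0,0],-1]]}}

```text
time: 9.77
tcp_pos: [0.5359, -0.0386, 0.0945]
eef_rot: [-180.0, 0.0, 5.9]
ft_force: [0.5, -0.0, -1.8]
gripper_width: 0.0254
gripper_force: 44.7
```

```bash
python3 go.py .4635 -.2878 .1 5.2
```

```text
t 9.77 p [ 0.5359 -0.0386  0.0945] [-180.      0.      5.94] w 0.0254 F [ 0.52 -0.04 -1.82] gf 44.7
shift [-3.912  9.613 -0.22 ] turn [-0.     0.     0.123]
```

>>> {"op": "apply_moves", "data": {"motion": [[[0,0,-0.2],[0,0,0],-1],[[-0.3,0.8,-0.22],[0,0,0.02],-1],[[-0.8,1.9,-0.22],[0,0,0.05],-1],[[-1.3,3.1,-0.22],[0,0,0.08],-1],[[-1.8,4.3,-0.22],[0,0,0.12],-1]]}}

```text
time: 10.18
tcp_pos: [0.5021, -0.151, 0.1005]
eef_rot: [180.0, -0.0, 5.3]
ft_force: [0.4, -0.6, -2.0]
gripper_width: 0.0257
gripper_force: 44.7
```

>>> {"op": "apply_moves", "data": {"motion": [[[-0.5,1.3,0],[0,0,0],-1],[[-1.0,2.6,0],[0,0,0],-1],[[-1.5,3.8,0],[0,0,0],-1],[[-1.9,4.8,0],[0,0,0],-1],[[-2.1,5.25,0],[0,0,0],-1]]}}

```text
time: 10.6
tcp_pos: [0.461, -0.2891, 0.1006]
eef_rot: [179.9, -0.0, 5.0]
ft_force: [-0.4, -0.5, -1.1]
gripper_width: 0.0257
gripper_force: 44.6
```

>>> {"op": "apply_moves", "data": {"motion": [[[0,0,0],[0,0,0],-1],[[0,0,0],[0,0,0],-1],[[0,0,0],[0,0,0],-1]]}}

```text
time: 10.85
tcp_pos: [0.4622, -0.2847, 0.1]
eef_rot: [-180.0, -0.0, 5.3]
ft_force: [-0.5, 1.1, -1.5]
gripper_width: 0.0257
gripper_force: 44.6
```

```bash
python3 go.py .4635 -.2878 .005 5.2
```

```text
t 10.85 p [ 0.4622 -0.2847  0.1   ] [-179.95   -0.      5.27] w 0.0257 F [-0.54  1.08 -1.47] gf 44.6
shift [0.041 0.132 3.801] turn [-0.008 -0.001  0.012]
```

>>> {"op": "apply_moves", "data": {"motion": [[[0.04,0.12,0.6],[0,0,0],-1],[[0.04,0.12,1.4],[0,0,0],-1],[[0.04,0.12,2.2],[0,0,0],-1],[[0.04,0.12,2.9],[0,0,0],-1],[[0.04,0.12,3.4],[0,0,0],-1]]}}

```text
time: 11.27
tcp_pos: [0.4631, -0.2862, 0.0134]
eef_rot: [-179.9, 0.1, 5.4]
ft_force: [-0.4, -0.1, -2.1]
gripper_width: 0.0256
gripper_force: 44.7
```

>>> {"op": "apply_moves", "data": {"motion": [[[0,0,0.15],[0,0,0],-1],[[0,0,0.28],[0,0,0],-1],[[0,0,0.38],[0,0,0],-1],[[0,0,0.44],[0,0,0],-1],[[0,0,0.44],[0,0,0],-1]]}}

```text
time: 11.68
tcp_pos: [0.4638, -0.2886, 0.0046]
eef_rot: [180.0, -0.1, 5.3]
ft_force: [-0.1, -0.2, -1.6]
gripper_width: 0.0253
gripper_force: 44.7
```

```bash
python3 go.py .4635 -.2878 -.0016 5.2
```

```text
t 11.68 p [ 0.4638 -0.2886  0.0046] [ 1.7996e+02 -5.0000e-02  5.2500e+00] w 0.0253 F [-0.13 -0.21 -1.63] gf 44.7
shift [-0.01  -0.033  0.247] turn [ 0.006 -0.009  0.008]
```

>>> {"op": "apply_moves", "data": {"motion": [[[0,-0.02,0.06],[0,0,0],-1],[[0,-0.02,0.12],[0,0,0],-1],[[0,-0.02,0.17],[0,0,0],-1],[[0,-0.02,0.21],[0,0,0],-1],[[0,-0.02,0.21],[0,0,0],-1]]}}

```text
time: 12.1
tcp_pos: [0.463, -0.2881, -0.0014]
eef_rot: [-180.0, 0.0, 5.2]
ft_force: [-0.8, 1.1, -1.7]
gripper_width: 0.0255
gripper_force: 44.7
```

>>> {"op": "apply_moves", "data": {"motion": [[[0,0,0.02],[0,0,0],-1],[[0,0,0.03],[0,0,0],-1],[[0,0,0.03],[0,0,0],-1]]}}

```text
time: 12.35
tcp_pos: [0.4631, -0.2882, -0.0016]
eef_rot: [180.0, -0.0, 5.2]
ft_force: [-1.0, 1.0, 3.0]
gripper_width: 0.0254
gripper_force: 44.6
```

Gentle contact (+3 N). Releasing, then backing off straight up.

>>> {"op": "apply_moves", "data": {"motion": [[[0,0,0],[0,0,0],-0.3],[[0,0,0],[0,0,0],-0.2],[[0,0,0],[0,0,0],0.2],[[0,0,0],[0,0,0],0.6],[[0,0,0],[0,0,0],1]]}}

```text
time: 12.77
tcp_pos: [0.4632, -0.2881, -0.0021]
eef_rot: [180.0, -0.0, 5.2]
ft_force: [0.4, -0.3, 0.8]
gripper_width: 0.0692
gripper_force: 0.0
```

>>> {"op": "apply_moves", "data": {"motion": [[[0,0,0],[0,0,0],1],[[0,0,0],[0,0,0],1],[[0,0,0],[0,0,0],1],[[0,0,-0.6],[0,0,0],1],[[0,0,-1.6],[0,0,0],1]]}}

```text
time: 13.18
tcp_pos: [0.4607, -0.2865, 0.0356]
eef_rot: [-179.8, 0.3, 5.2]
ft_force: [0.2, 0.2, -0.3]
gripper_width: 0.0857
gripper_force: 0.0
```

>>> {"op": "apply_moves", "data": {"motion": [[[0,0,-1.5],[0,0,0],1],[[0,0,-3],[0,0,0],1],[[0,0,-4.5],[0,0,0],1],[[0,0,-6],[0,0,0],1],[[0,0,-6.5],[0,0,0],1]]}}

```text
time: 13.6
tcp_pos: [0.4656, -0.2896, 0.2071]
eef_rot: [179.7, -0.5, 5.2]
ft_force: [1.7, -0.3, 0.4]
gripper_width: 0.0853
gripper_force: 0.0
```

```bash
python3 go.py .5713 -.0080 .2 -20.9; python3 - <<'E'
from h import *
from station import *
s=grab_frame("side")["image"]; f=read_state();w=grab_frame("wrist");np.savez("pics/w6.npz",tcp=f["tcp_pos"],rot=f["eef_rot"],**w)
im=w["image"];b,g,r=[im[...,i].astype(int) for i in range(3)]
np.set_printoptions(precision=4,suppress=True)
M=((b>g+50)&(b>r+50)).astype(np.uint8);n,l,st,c=cv2.connectedComponentsWithStats(M)
for i in range(1,n):
    if st[i,4]>60: print("blue",c[i].round(1),st[i,4],"z.064",wback(dict(np.load("pics/w6.npz")),c[i],.064))
M=((r>g+90)&(r>b+90)).astype(np.uint8);n,l,st,c=cv2.connectedComponentsWithStats(M)
for i in range(1,n):
    if st[i,4]>20: print("red",c[i].round(1),st[i,4],wback(dict(np.load("pics/w6.npz")),c[i],.064))
E
```

```text
t 13.6 p [ 0.4656 -0.2896  0.2071] [179.65  -0.46   5.22] w 0.0853 F [ 1.72 -0.33  0.37] gf 0.0
shift [  5.235 -10.833   0.26 ] turn [ 0.039 -0.088  4.354]
blue [252.6  84.4] 989 z.064 [ 0.5571 -0.2788  0.064 ]
blue [466.5 105.9] 273 z.064 [ 0.5773 -0.5505  0.064 ]
red [253.4 121.7] 58 [ 0.5173 -0.2833  0.064 ]
red [488.3 239.1] 721 [ 0.3932 -0.6626  0.064 ]
red [485.1 277.4] 542 [ 0.3208 -0.6945  0.064 ]
```

The lamp is back in place: head at (0.557, -0.279), expected (0.558, -0.280). Now to the tray grip.

>>> {"op": "apply_moves", "data": {"motion": [[[0.6,-1.3,0.1],[0,0,0.5],1],[[1.2,-2.5,0.2],[0,0,1.0],1],[[1.8,-3.7,0.2],[0,0,1.5],1],[[2.4,-4.9,0.2],[0,0,2.0],1],[[3.0,-6.2,0.2],[0,0,2.5],1]]}}

```text
time: 14.12
tcp_pos: [0.523, -0.1256, 0.1936]
eef_rot: [180.0, 0.2, -10.0]
ft_force: [1.6, -0.6, 0.2]
gripper_width: 0.0853
gripper_force: 0.0
```

```bash
python3 go.py .5713 -.0080 .2 -20.9
```

```text
t 14.12 p [ 0.523  -0.1256  0.1936] [ 1.80e+02  1.70e-01 -9.98e+00] w 0.0853 F [ 1.56 -0.59  0.18] gf 0.0
shift [ 1.084 -4.968 -0.259] turn [0.003 0.029 1.819]
```

>>> {"op": "apply_moves", "data": {"motion": [[[0.3,-1.3,0],[0,0,0.5],1],[[0.6,-2.6,0],[0,0,1.0],1],[[0.9,-3.9,0],[0,0,1.5],1],[[1.08,-4.8,0],[0,0,1.8],1],[[1.08,-4.8,0],[0,0,1.8],1]]}}

```text
time: 14.53
tcp_pos: [0.533, -0.1417, 0.1939]
eef_rot: [-177.7, 0.3, -16.2]
ft_force: [0.3, -0.0, -0.1]
gripper_width: 0.0853
gripper_force: 0.0
```

>>> {"op": "apply_moves", "data": {"motion": [[[0,0,0],[0,0,0],1],[[0,0,0],[0,0,0],1]]}}

```text
time: 14.7
tcp_pos: [0.5334, -0.1406, 0.1949]
eef_rot: [-177.6, 0.2, -16.1]
ft_force: [-0.1, -0.5, 0.6]
gripper_width: 0.0853
gripper_force: 0.0
```

```bash
python3 go.py .5713 -.0080 .2 -20.9; python3 - <<'E'
from h import *
from station import *
f=read_state();w=grab_frame("wrist");np.savez("pics/w7.npz",tcp=f["tcp_pos"],rot=f["eef_rot"],**w)
f=dict(np.load("pics/w7.npz"));im=w["image"].copy()
# expected model overlay
a=np.radians(-20.94);c,s=np.cos(a),np.sin(a);R=Ro.from_euler("xyz",f["rot"],degrees=True)
def P(x,y,z):
    q=R.inv().apply(np.array([.5713+c*x-s*y,-.0076+s*x+c*y,z])-f["tcp"]);return wproj(f,q)
for x,y,z in [(i*.09,j*.045,.008) for i in(-1,1) for j in(-1,1)]+[(i*.022,j*.011,.074) for i in(-1,1) for j in(-1,1)]+[(.062,0,.026)]:
    u=P(x,y,z);print(u.round(1),end=" ")
    if 0<=u[0]<512 and 0<=u[1]<384: cv2.circle(im,tuple(int(round(v)) for v in u),2,(255,0,255),-1)
cv2.imwrite("pics/x7.png",im)
E
```

```text
t 14.7 p [ 0.5334 -0.1406  0.1949] [-1.7764e+02  1.7000e-01 -1.6140e+01] w 0.0853 F [-0.08 -0.49  0.61] gf 0.0
shift [-0.019 -5.52   0.022] turn [-0.391  0.045  0.792]
[188.2 225.6] [129.2 218.2] [191.9  90.9] [126.2  90. ] [144.9 192. ] [127.6 190.2] [144.  153.5] [126.1 152.3] [151.6 112.9]
```

View pics/x7.png

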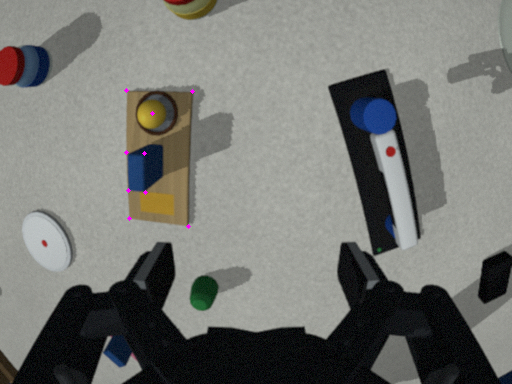

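The overlay matches: the tray corners, grip top and ball sit on their markers, so the tray pose is confirmed. The lamp lies flat on its dock. The arm stopped short, though, with a slight roll, so I'll check the joints.

```bash
python3 -c "
from station import *
s=read_state();print({k:v.round(2) for k,v in s.items() if 'joint' in k or 'wrist' in k})"
```

```text
{'joint_pos': array([-16.15,  19.92,   8.01,  78.24,   2.36, 179.95]), 'joint_vel': array([ 0.74, -0.19,  0.34,  0.04,  0.02, -0.08]), 'joint_torque': array([-3.200e-01, -4.234e+01,  2.533e+01,  2.000e-02,  1.100e-01,
        0.000e+00]), 'wrist_torque': array([0.01, 0.05, 0.03])}
```

>>> {"op": "apply_moves", "data": {"motion": [[[0,-0.4,0],[0.39,0,0],1],[[0,-0.8,0],[0.39,0,0],1],[[0,-1.2,0],[0.39,0,0],1]]}}

```text
time: 15.0
tcp_pos: [0.5403, -0.1179, 0.1968]
eef_rot: [-175.0, 0.1, -15.3]
ft_force: [0.2, -0.3, 0.0]
gripper_width: 0.0854
gripper_force: 0.0
```

```bash
python3 go.py .5713 -.0080 .2 -20.9; python3 -c "
from station import *
s=read_state();print({k:v.round(2) for k,v in s.items() if 'joint' in k or 'wrist' in k})"
```

```text
t 15.0 p [ 0.5403 -0.1179  0.1968] [-1.7497e+02  1.0000e-01 -1.5320e+01] w 0.0854 F [ 0.17 -0.32  0.02] gf 0.0
shift [ 0.034 -4.562  0.274] turn [-0.836  0.057  0.928]
{'joint_pos': array([-15.36,  19.94,   8.14,  78.3 ,   5.03, 179.97]), 'joint_vel': array([ 5.66,  0.31,  1.4 ,  0.76,  2.47, -0.33]), 'joint_torque': array([-6.500e-01, -4.247e+01,  2.531e+01, -1.000e-02,  2.600e-01,
        3.000e-02]), 'wrist_torque': array([-0.13,  0.07, -0.03])}
```

J6 hit its 180° limit, so I'll take the half-turn-equivalent grasp (yaw 159°). First I straighten the roll, then turn back.

>>> {"op": "apply_moves", "data": {"motion": [[[0,0,0],[-0.4,0.03,-0.5],1],[[0,0,0],[-0.84,0.06,-1.0],1],[[0,0,0],[-0.84,0.06,-1.0],1],[[0,0,0],[-0.84,0.06,-1.0],1]]}}

```text
time: 15.33
tcp_pos: [0.5405, -0.1172, 0.197]
eef_rot: [180.0, -0.5, -9.3]
ft_force: [0.1, 0.7, -0.1]
gripper_width: 0.0851
gripper_force: 0.0
```

```bash
python3 go.py .5713 -.0080 .2 -20.9
```

```text
t 15.33 p [ 0.5405 -0.1172  0.197 ] [179.99  -0.54  -9.31] w 0.0851 F [ 0.14  0.72 -0.06] gf 0.0
shift [ 0.51  -4.512 -0.116] turn [-0.008 -0.09   1.931]
```

>>> {"op": "apply_moves", "data": {"motion": [[[0,0,0],[0,-0.09,-1.1],1],[[0,0,0],[0,-0.09,-2.2],1],[[0,0,0],[0,-0.09,-3.3],1],[[0,0,0],[0,-0.09,-4.4],1],[[0,0,0],[0,-0.09,-5.5],1]]}}

```text
time: 15.75
tcp_pos: [0.5402, -0.1187, 0.1968]
eef_rot: [179.9, 0.1, 23.9]
ft_force: [-0.4, 0.3, 0.4]
gripper_width: 0.0854
gripper_force: 0.0
```

>>> {"op": "apply_moves", "data": {"motion": [[[0,0,0],[0,0,-1.1],1],[[0,0,0],[0,0,-2.2],1],[[0,0,0],[0,0,-3.3],1],[[0,0,0],[0,0,-4.4],1],[[0,0,0],[0,0,-5.5],1]]}}

```text
time: 16.17
tcp_pos: [0.5402, -0.1187, 0.1968]
eef_rot: [179.9, 0.1, 56.8]
ft_force: [-0.8, 0.7, -0.5]
gripper_width: 0.0851
gripper_force: 0.0
```

>>> {"op": "apply_moves", "data": {"motion": [[[0,0,0],[0,0,-1.1],1],[[0,0,0],[0,0,-2.2],1],[[0,0,0],[0,0,-3.3],1],[[0,0,0],[0,0,-4.4],1],[[0,0,0],[0,0,-5.5],1]]}}

```text
time: 16.58
tcp_pos: [0.5402, -0.1187, 0.1968]
eef_rot: [-180.0, 0.1, 89.9]
ft_force: [0.1, 0.6, -0.2]
gripper_width: 0.0852
gripper_force: 0.0
```

>>> {"op": "apply_moves", "data": {"motion": [[[0,0,0],[0,0,-1.1],1],[[0,0,0],[0,0,-2.2],1],[[0,0,0],[0,0,-3.3],1],[[0,0,0],[0,0,-4.4],1],[[0,0,0],[0,0,-5.5],1]]}}

```text
time: 17.0
tcp_pos: [0.5402, -0.1188, 0.1968]
eef_rot: [-179.9, 0.1, 122.8]
ft_force: [0.5, 0.5, 0.5]
gripper_width: 0.0852
gripper_force: 0.0
```

>>> {"op": "apply_moves", "data": {"motion": [[[0,0,0],[0,0,-1.1],1],[[0,0,0],[0,0,-2.2],1],[[0,0,0],[0,0,-3.3],1],[[0,0,0],[0,0,-4.4],1],[[0,0,0],[0,0,-5.5],1]]}}

```text
time: 17.42
tcp_pos: [0.5402, -0.1188, 0.1968]
eef_rot: [-179.9, 0.0, 155.8]
ft_force: [0.3, 0.2, -0.3]
gripper_width: 0.0856
gripper_force: 0.0
```

```bash
python3 go.py .5713 -.0076 .2 159.1
```

```text
t 17.42 p [ 0.5402 -0.1188  0.1968] [-1.7986e+02  5.0000e-02  1.5585e+02] w 0.0856 F [ 0.35  0.16 -0.28] gf 0.0
shift [ 0.685  4.566 -0.139] turn [-0.024  0.008 -0.542]
```

>>> {"op": "apply_moves", "data": {"motion": [[[0.2,1.2,0],[0,0,-0.2],1],[[0.4,2.4,0],[0,0,-0.4],1],[[0.6,3.6,0],[0,0,-0.5],1],[[0.68,4.5,0],[0,0,-0.5],1],[[0.68,4.56,0],[0,0,-0.5],1]]}}

```text
time: 17.83
tcp_pos: [0.5729, -0.0041, 0.1963]
eef_rot: [-179.9, 0.0, 158.8]
ft_force: [0.1, 0.6, 0.4]
gripper_width: 0.0855
gripper_force: 0.0
```

>>> {"op": "apply_moves", "data": {"motion": [[[0,0,0],[0,0,0],1],[[0,0,0],[0,0,0],1],[[0,0,0],[0,0,0],1]]}}

```text
time: 18.08
tcp_pos: [0.5716, -0.0087, 0.1965]
eef_rot: [-179.8, 0.0, 158.5]
ft_force: [0.0, 0.2, 0.1]
gripper_width: 0.0853
gripper_force: 0.0
```

```bash
python3 go.py .5713 -.0076 .2 159.1
```

```text
t 18.08 p [ 0.5716 -0.0087  0.1965] [-1.7980e+02  4.0000e-02  1.5851e+02] w 0.0853 F [0.01 0.19 0.09] gf 0.0
shift [ 0.026  0.038 -0.142] turn [-0.033  0.007 -0.098]
```

>>> {"op": "apply_moves", "data": {"motion": [[[0.03,0.03,1],[-0.03,0,-0.09],1],[[0.03,0.03,2.2],[-0.03,0,-0.09],1],[[0.03,0.03,3.4],[-0.03,0,-0.09],1],[[0.03,0.03,4.6],[-0.03,0,-0.09],1],[[0.03,0.03,5.6],[-0.03,0,-0.09],1]]}}

```text
time: 18.5
tcp_pos: [0.5703, -0.0086, 0.0547]
eef_rot: [-180.0, -0.0, 159.0]
ft_force: [0.4, 0.5, -0.6]
gripper_width: 0.0853
gripper_force: 0.0
```

>>> {"op": "apply_moves", "data": {"motion": [[[0,0,0.7],[0,0,0],1],[[0,0,1.4],[0,0,0],1],[[0,0,1.9],[0,0,0],1],[[0,0,2.06],[0,0,0],1],[[0,0,2.06],[0,0,0],1]]}}

```text
time: 18.92
tcp_pos: [0.5701, -0.0083, 0.0039]
eef_rot: [-179.9, -0.1, 159.0]
ft_force: [0.3, 0.0, -0.5]
gripper_width: 0.0854
gripper_force: 0.0
```

>>> {"op": "apply_moves", "data": {"motion": [[[0,0,0],[0,0,0],1],[[0,0,0],[0,0,0],1]]}}

```text
time: 19.08
tcp_pos: [0.5725, -0.0076, 0.0063]
eef_rot: [180.0, 0.2, 159.1]
ft_force: [-0.3, -0.1, -0.1]
gripper_width: 0.0854
gripper_force: 0.0
```

```bash
python3 go.py .5713 -.0076 .004 159.1
```

```text
t 19.08 p [ 0.5725 -0.0076  0.0063] [179.96   0.18 159.11] w 0.0854 F [-0.28 -0.12 -0.08] gf 0.0
shift [ 0.046 -0.015  0.091] turn [0.007 0.03  0.001]
```

Centred on the grip. Closing, slowly at first so the tray isn't bumped.

>>> {"op": "apply_moves", "data": {"motion": [[[0,0,0],[0,0,0],0.4],[[0,0,0],[0,0,0],0],[[0,0,0],[0,0,0],-0.2],[[0,0,0],[0,0,0],-0.3],[[0,0,0],[0,0,0],-0.38]], "squeeze": 50}}

```text
time: 19.5
tcp_pos: [0.5716, -0.0071, 0.0052]
eef_rot: [180.0, 0.1, 159.2]
ft_force: [-0.0, -0.0, -0.1]
gripper_width: 0.0268
gripper_force: 0.0
```

>>> {"op": "apply_moves", "data": {"motion": [[[0,0,0],[0,0,0],-0.42],[[0,0,0],[0,0,0],-0.46],[[0,0,0],[0,0,0],-0.5],[[0,0,0],[0,0,0],-0.6],[[0,0,0],[0,0,0],-1]]}}

```text
time: 19.92
tcp_pos: [0.5715, -0.007, 0.0051]
eef_rot: [180.0, 0.1, 159.2]
ft_force: [-0.1, -0.1, 1.3]
gripper_width: 0.0211
gripper_force: 49.3
```

>>> {"op": "apply_moves", "data": {"motion": [[[0,0,0],[0,0,0],-1],[[0,0,0],[0,0,0],-1],[[0,0,0],[0,0,0],-1],[[0,0,0],[0,0,0],-1],[[0,0,0],[0,0,0],-1]]}}

```text
time: 20.33
tcp_pos: [0.5715, -0.0071, 0.0051]
eef_rot: [180.0, 0.1, 159.2]
ft_force: [-0.7, 0.8, 1.9]
gripper_width: 0.0216
gripper_force: 49.4
```

```bash
cat >ball.py <<'E'
from h import *
from station import *
im=grab_frame("side")["image"];h=cv2.cvtColor(im,cv2.COLOR_BGR2HSV)
M=cv2.inRange(h,(22,150,110),(32,255,255));n,l,st,c=cv2.connectedComponentsWithStats(M)
for i in range(1,n):
    if st[i,4]>40: print("side yellow",c[i].round(1),st[i].tolist())
E
python3 ball.py; python3 go.py .5713 -.0076 .144 159.1
```

```text
side yellow [179.6 165.3] [170, 160, 19, 10, 114]
side yellow [216.6 184.2] [211, 178, 12, 13, 119]
side yellow [257.2 206.1] [249, 199, 17, 15, 129]
side yellow [325. 282.] [317, 273, 18, 20, 149]
side yellow [146.8 356.2] [132, 342, 30, 30, 397]
t 20.38 p [ 0.5715 -0.0071  0.0051] [1.7998e+02 6.0000e-02 1.5916e+02] w 0.0217 F [0.44 1.53 2.21] gf 49.4
shift [-5.000e-03 -2.100e-02 -5.556e+00] turn [0.003 0.01  0.01 ]
```

Grip held (21.6 mm, 49 N). Lifting smoothly.

>>> {"op": "apply_moves", "data": {"motion": [[[0,0,-0.05],[0,0,0],-1],[[0,0,-0.15],[0,0,0],-1],[[0,0,-0.35],[0,0,0],-1],[[0,0,-0.65],[0,0,0],-1],[[0,0,-1.0],[0,0,0],-1]]}}

```text
time: 20.8
tcp_pos: [0.5709, -0.0073, 0.0301]
eef_rot: [-180.0, -0.0, 159.1]
ft_force: [-0.7, -0.0, -2.8]
gripper_width: 0.0213
gripper_force: 48.9
```

>>> {"op": "apply_moves", "data": {"motion": [[[0,0,-0.4],[0,0,0],-1],[[0,0,-0.8],[0,0,0],-1],[[0,0,-1.2],[0,0,0],-1],[[0,0,-1.6],[0,0,0],-1],[[0,0,-2.0],[0,0,0],-1]]}}

```text
time: 21.22
tcp_pos: [0.5716, -0.0072, 0.0814]
eef_rot: [180.0, 0.1, 159.2]
ft_force: [-0.3, -0.5, -3.1]
gripper_width: 0.0212
gripper_force: 48.9
```

>>> {"op": "apply_moves", "data": {"motion": [[[0,0,-0.4],[0,0,0],-1],[[0,0,-0.8],[0,0,0],-1],[[0,0,-1.2],[0,0,0],-1],[[0,0,-1.6],[0,0,0],-1],[[0,0,-1.9],[0,0,0],-1]]}}

```text
time: 21.63
tcp_pos: [0.5717, -0.0072, 0.1289]
eef_rot: [180.0, 0.1, 159.2]
ft_force: [0.6, -0.5, -2.6]
gripper_width: 0.0216
gripper_force: 48.9
```

>>> {"op": "apply_moves", "data": {"motion": [[[0,0,-0.2],[0,0,0],-1],[[0,0,-0.35],[0,0,0],-1],[[0,0,-0.42],[0,0,0],-1],[[0,0,-0.45],[0,0,0],-1],[[0,0,-0.45],[0,0,0],-1]]}}

```text
time: 22.05
tcp_pos: [0.5711, -0.0071, 0.1384]
eef_rot: [-180.0, 0.0, 159.2]
ft_force: [0.1, 1.0, -3.1]
gripper_width: 0.0214
gripper_force: 48.9
```

```bash
python3 ball.py; python3 -c "
from h import *
print(proj('side',[.5715+.0579,-.0071-.0222,.026+.134]))
from go import go
a=np.radians(-20.84);go(.4998-.062*np.cos(a),.2665-.062*np.sin(a),.139,159.16)"
```

```text
side yellow [213.8 141.8] [207, 135, 14, 14, 147]
side yellow [179.8 165.3] [170, 159, 20, 11, 117]
side yellow [258.6 164.9] [249, 158, 20, 15, 157]
side yellow [324.7 282.5] [317, 273, 18, 20, 148]
side yellow [146.9 356.1] [132, 342, 31, 30, 398]
[[213.62336534 142.15514347]]
t 22.1 p [ 0.571  -0.0071  0.1383] [-179.98    0.    159.15] w 0.0209 F [-0.17 -0.34 -3.26] gf 48.9
shift [ 9.037  9.214 -0.033] turn [-0.003  0.001 -0.001]
```

The ball is where predicted, at (213.8,142) against (213.6,142.2). Carrying it to the pad with gentle acceleration.

>>> {"op": "apply_moves", "data": {"motion": [[[0.05,0.05,0],[0,0,0],-1],[[0.15,0.15,0],[0,0,0],-1],[[0.32,0.33,0],[0,0,0],-1],[[0.57,0.58,0],[0,0,0],-1],[[0.9,0.92,0],[0,0,0],-1]]}}

```text
time: 22.52
tcp_pos: [0.5581, 0.0229, 0.1386]
eef_rot: [-180.0, 0.0, 159.1]
ft_force: [-0.8, 0.3, -2.3]
gripper_width: 0.0216
gripper_force: 48.9
```

>>> {"op": "apply_moves", "data": {"motion": [[[0.38,0.39,0],[0,0,0],-1],[[0.78,0.8,0],[0,0,0],-1],[[1.18,1.2,0],[0,0,0],-1],[[1.58,1.61,0],[0,0,0],-1],[[1.98,2.02,0],[0,0,0],-1]]}}

```text
time: 22.93
tcp_pos: [0.5293, 0.089, 0.1388]
eef_rot: [180.0, 0.1, 159.2]
ft_force: [0.7, -0.1, -1.8]
gripper_width: 0.0212
gripper_force: 49.0
```

>>> {"op": "apply_moves", "data": {"motion": [[[0.4,0.41,0],[0,0,0],-1],[[0.8,0.82,0],[0,0,0],-1],[[1.2,1.22,0],[0,0,0],-1],[[1.6,1.63,0],[0,0,0],-1],[[2.0,2.04,0],[0,0,0],-1]]}}

```text
time: 23.35
tcp_pos: [0.5006, 0.1544, 0.1388]
eef_rot: [180.0, 0.1, 159.2]
ft_force: [0.0, -0.4, -3.5]
gripper_width: 0.0215
gripper_force: 49.0
```

>>> {"op": "apply_moves", "data": {"motion": [[[0.4,0.41,0],[0,0,0],-1],[[0.8,0.82,0],[0,0,0],-1],[[1.2,1.22,0],[0,0,0],-1],[[1.6,1.63,0],[0,0,0],-1],[[2.0,2.04,0],[0,0,0],-1]]}}

```text
time: 23.77
tcp_pos: [0.4718, 0.2197, 0.1388]
eef_rot: [180.0, 0.1, 159.2]
ft_force: [-0.4, -0.0, -3.1]
gripper_width: 0.0216
gripper_force: 49.0
```

```bash
python3 ball.py; python3 -c "
from h import *
from go import go
a=np.radians(-20.84);go(.4998-.062*np.cos(a),.2665-.062*np.sin(a),.139,159.16)"
```

```text
side yellow [180.  165.2] [170, 160, 20, 10, 119]
side yellow [235.6 212.1] [228, 204, 17, 17, 228]
side yellow [294.3 248.3] [282, 237, 25, 24, 330]
side yellow [325.  282.4] [317, 273, 18, 20, 209]
side yellow [146.8 356.2] [132, 342, 30, 30, 398]
t 23.82 p [0.4708 0.2221 0.1388] [ 1.7988e+02 -4.0000e-02  1.5936e+02] w 0.0217 F [-1.44  1.6  -2.45] gf 49.1
shift [ 2.02   2.079 -0.004] turn [ 0.02  -0.007  0.033]
```

>>> {"op": "apply_moves", "data": {"motion": [[[0.2,0.2,0],[0,0,0],-1],[[0.5,0.5,0],[0,0,0],-1],[[0.85,0.87,0],[0,0,0],-1],[[1.2,1.22,0],[0,0,0],-1],[[1.5,1.53,0],[0,0,0],-1]]}}

```text
time: 24.23
tcp_pos: [0.451, 0.2685, 0.1386]
eef_rot: [180.0, 0.0, 159.2]
ft_force: [0.2, -0.5, -2.1]
gripper_width: 0.0216
gripper_force: 49.2
```

>>> {"op": "apply_moves", "data": {"motion": [[[0.22,0.23,0],[0,0,0],-1],[[0.36,0.37,0],[0,0,0],-1],[[0.45,0.47,0],[0,0,0],-1],[[0.5,0.52,0],[0,0,0],-1],[[0.5,0.52,0],[0,0,0],-1]]}}

```text
time: 24.65
tcp_pos: [0.4445, 0.2839, 0.1385]
eef_rot: [-180.0, 0.1, 159.2]
ft_force: [0.3, -0.5, -2.2]
gripper_width: 0.0215
gripper_force: 49.2
```

>>> {"op": "apply_moves", "data": {"motion": [[[0,0,0],[0,0,0],-1],[[0,0,0],[0,0,0],-1],[[0,0,0],[0,0,0],-1],[[0,0,0],[0,0,0],-1],[[0,0,0],[0,0,0],-1]]}}

```text
time: 25.07
tcp_pos: [0.4447, 0.2835, 0.1385]
eef_rot: [-180.0, 0.1, 159.1]
ft_force: [-0.1, -0.1, -2.9]
gripper_width: 0.0213
gripper_force: 49.2
```

```bash
python3 ball.py; python3 -c "
from h import *
print(proj('side',[.4998,.2665,.16]))
from go import go
a=np.radians(-20.84);go(.4998-.062*np.cos(a),.2665-.062*np.sin(a),.139,159.16)"
```

```text
side yellow [180.1 165.2] [170, 160, 20, 10, 120]
side yellow [246.8 249.5] [238, 240, 19, 20, 277]
side yellow [307.4 280.3] [295, 266, 26, 29, 422]
side yellow [329.  287.1] [324, 279, 11, 14, 74]
side yellow [146.9 356.2] [132, 342, 30, 30, 398]
[[246.23052103 246.85980598]]
t 25.12 p [0.4447 0.2836 0.1385] [-1.8000e+02  6.0000e-02  1.5912e+02] w 0.0214 F [-0.3  -0.7  -2.15] gf 49.2
shift [ 0.177  0.147 -0.019] turn [-0.     0.01  -0.006]
```

>>> {"op": "apply_moves", "data": {"motion": [[[0.04,0.04,0],[0,0,0],-1],[[0.1,0.09,0],[0,0,0],-1],[[0.15,0.13,0],[0,0,0],-1],[[0.17,0.15,0],[0,0,0],-1],[[0.17,0.15,0],[0,0,0],-1]]}}

```text
time: 25.53
tcp_pos: [0.4418, 0.289, 0.1385]
eef_rot: [-180.0, 0.1, 159.2]
ft_force: [-0.7, -0.1, -2.5]
gripper_width: 0.0217
gripper_force: 49.2
```

>>> {"op": "apply_moves", "data": {"motion": [[[0,0,0],[0,0,0],-1],[[0,0,0],[0,0,0],-1],[[0,0,0],[0,0,0],-1],[[0,0,0],[0,0,0],-1],[[0,0,0],[0,0,0],-1]]}}

```text
time: 25.95
tcp_pos: [0.442, 0.2888, 0.1385]
eef_rot: [180.0, 0.1, 159.1]
ft_force: [0.3, -0.4, -3.5]
gripper_width: 0.0215
gripper_force: 49.2
```

>>> {"op": "apply_moves", "data": {"motion": [[[0,0,0],[0,0,0],-1],[[0,0,0],[0,0,0],-1],[[0,0,0],[0,0,0],-1],[[0,0,0],[0,0,0],-1],[[0,0,0],[0,0,0],-1]]}}

```text
time: 26.37
tcp_pos: [0.4419, 0.2888, 0.1385]
eef_rot: [180.0, 0.1, 159.2]
ft_force: [-0.4, -0.4, -1.6]
gripper_width: 0.0214
gripper_force: 49.2
```

```bash
python3 ball.py; python3 ball.py|sed -n 2p; python3 -c "
from h import *
from go import go
a=np.radians(-20.84);go(.4998-.062*np.cos(a),.2665-.062*np.sin(a),.139,159.16)
from station import *
im=grab_frame('top')['image'];h=cv2.cvtColor(im,cv2.COLOR_BGR2HSV)
M=cv2.inRange(h,(22,150,90),(32,255,255));n,l,st,c=cv2.connectedComponentsWithStats(M)
print([(c[i].round(1).tolist(),st[i,4]) for i in range(1,n) if st[i,4]>30]);print('exp top',proj('top',[.4998,.2665,.16]))
for nm,z in(('side',.16),('top',.16)):
  pass
"
```

```text
side yellow [180.1 165.2] [170, 160, 20, 10, 118]
side yellow [247.7 252.1] [239, 243, 19, 19, 280]
side yellow [309. 283.] [296, 269, 27, 29, 429]
side yellow [146.8 356.2] [132, 342, 30, 30, 398]
side yellow [247.7 252.1] [239, 243, 19, 19, 280]
t 26.47 p [0.4419 0.2888 0.1385] [-1.8000e+02  6.0000e-02  1.5915e+02] w 0.0213 F [-0.79 -0.94 -2.59] gf 49.2
shift [-0.001 -0.009 -0.02 ] turn [-0.     0.009 -0.002]
[([435.2, 106.3], np.int32(159)), ([291.8, 118.6], np.int32(36)), ([469.9, 157.6], np.int32(335)), ([141.2, 190.1], np.int32(134))]
exp top [[146.76312456 188.0571513 ]]
```

The ball appears about 10 mm beyond target, so I'll triangulate it and the tray.

```bash
python3 - <<'E'
from h import *
from station import *
from scipy.optimize import least_squares
np.set_printoptions(precision=4,suppress=True)
tri=lambda a,b:least_squares(lambda p:np.r_[proj("top",p)[0]-a,proj("side",p)[0]-b],[.5,.27,.16])
def blobs(n):
    im=grab_frame(n)["image"];h=cv2.cvtColor(im,cv2.COLOR_BGR2HSV)
    M=cv2.inRange(h,(17,110,60),(34,255,255));k,l,st,c=cv2.connectedComponentsWithStats(M)
    return [(c[i].round(1).tolist(),st[i].tolist()) for i in range(1,k) if st[i,4]>40]
T_,S_=blobs("top"),blobs("side")
print([b for b in T_ if b[0][0]<250]);print([b for b in S_ if 200<b[0][0]<350])
r=tri((141.2,190.1),(247.7,252.1));print(r.x,r.fun)
a=np.radians(-20.84);o=np.array([.4419,.2888,.134])
pt=lambda x,y,z:[o[0]+np.cos(a)*x-np.sin(a)*y,o[1]+np.sin(a)*x+np.cos(a)*y,o[2]+z]
print("exp",proj("top",[pt(.062,0,.026),pt(-.06,0,.008)]),proj("side",[pt(.062,0,.026),pt(-.06,0,.008)]))
E
```

```text
[([73.6, 75.4], [60, 51, 25, 51, 554]), ([108.2, 144.1], [99, 137, 19, 15, 160]), ([144.0, 207.2], [126, 174, 43, 72, 859]), ([18.6, 224.8], [7, 213, 19, 22, 208]), ([174.8, 256.1], [165, 249, 20, 15, 186])]
[([204.1, 95.9], [201, 93, 8, 7, 50]), ([247.7, 251.7], [238, 241, 21, 22, 340]), ([309.0, 283.1], [294, 268, 30, 31, 540]), ([330.1, 288.0], [325, 281, 10, 12, 65])]
[0.4947 0.2792 0.1623] [ 0.0226 -0.2931  0.1997  0.0558]
exp [[146.6652 188.037 ]
 [127.4106 234.7714]] [[246.1821 246.9644]
 [308.9559 282.9943]]
```

The tray is exactly where intended: patch at (309,283.1), expected (309,283.0). The ball is in its pocket, leaning on the +y rim at the right height. I'll shift the tray slowly by half the offset so that both pocket and ball stay near the pad's centre.

>>> {"op": "apply_moves", "data": {"motion": [[[-0.02,-0.02,0],[0,0,0],-1],[[-0.06,-0.07,0],[0,0,0],-1],[[-0.11,-0.14,0],[0,0,0],-1],[[-0.15,-0.18,0],[0,0,0],-1],[[-0.16,-0.2,0],[0,0,0],-1]]}}

```text
time: 27.03
tcp_pos: [0.444, 0.2824, 0.1385]
eef_rot: [-180.0, 0.1, 159.1]
ft_force: [0.6, 0.9, -2.4]
gripper_width: 0.0217
gripper_force: 49.2
```

>>> {"op": "apply_moves", "data": {"motion": [[[0,0,0],[0,0,0],-1],[[0,0,0],[0,0,0],-1],[[0,0,0],[0,0,0],-1],[[0,0,0],[0,0,0],-1],[[0,0,0],[0,0,0],-1]]}}

```text
time: 27.45
tcp_pos: [0.4439, 0.2828, 0.1385]
eef_rot: [180.0, 0.1, 159.2]
ft_force: [-0.3, 1.3, -2.2]
gripper_width: 0.0217
gripper_force: 49.2
```

>>> {"op": "apply_moves", "data": {"motion": [[[0,0,0],[0,0,0],-1],[[0,0,0],[0,0,0],-1],[[0,0,0],[0,0,0],-1],[[0,0,0],[0,0,0],-1],[[0,0,0],[0,0,0],-1]]}}

```text
time: 27.87
tcp_pos: [0.4439, 0.2827, 0.1385]
eef_rot: [-180.0, 0.1, 159.2]
ft_force: [0.6, -0.0, -1.6]
gripper_width: 0.0212
gripper_force: 49.2
```

```bash
cat >tb.py <<'E'
from h import *
from station import *
np.set_printoptions(precision=4,suppress=True)
def big(n,lo,hi):
    h=cv2.cvtColor(grab_frame(n)["image"],cv2.COLOR_BGR2HSV)
    M=cv2.inRange(h,(22,150,90 if n=="top" else 110),(32,255,255));k,l,st,c=cv2.connectedComponentsWithStats(M)
    i=[i for i in range(1,k) if st[i,4]>60 and lo[0]<c[i][0]<hi[0] and lo[1]<c[i][1]<hi[1]];return c[i]
a=big("top",(120,170),(170,205));b=big("side",(225,230),(270,270));p=big("side",(290,265),(322,300))
print(a,b,p)
r=least_squares(lambda q:np.r_[proj("top",q)[0]-a[0],proj("side",q)[0]-b[0]],[.5,.27,.16]);s=read_state()
print("ball",r.x,"tcp",s["tcp_pos"],s["eef_rot"],"t",s["time"],s["gripper_force"])
E
python3 tb.py
```

```text
[[143.6692 189.6241]] [[247.2336 249.1569]] [[308.0508 279.8475]]
ball [0.4963 0.2732 0.1624] tcp [0.4439 0.2827 0.1385] [179.9994   0.0545 159.1546] t 28.0167 49.227447509765625
```

```bash
python3 -c "
from station import *
print(workorder.job_done())"
```

```text
the job is handed in; nothing more can be done
None
```

The job is handed in at about 28 s, result not reported: lamp held over the ball 2.5 s and laid back on its dock, tray held level and still about 15 cm above the pad with the ball leaning on its pocket rim, about 7 mm off the pad's centre.

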